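# Fit the stop plate and hold the crank lever over its fixture

### The job

Take the flat metal stop plate out of its grey plastic holder, slide it fully home into the tight slot of the metal fixture and let go of it. Then pick up the crank lever by its balance point, and hold it level and still about 6 cm above the fixture's two round seats, the big hub straight over the large seat beside the stop plate and the small eye over the small seat. Finish while still holding it there (do not lower it or let go, the seats are about to be greased), and leave the cork, the little spray bottle and the tape roll alone.

Things in the scene. Friction and masses are not known exactly. Their poses are not given: they have to be found in the camera images.
- plate_mid (a point): Centre of the loose stop plate: aluminium, 70 mm wide (x), 8 mm thick (y), 62 mm tall (z, up), 0.1 kg; this point is 31 mm below its top edge. It starts upright in a loose slot of a fixed grey plastic holder (104 x 50 mm, 26 mm high), underside 8 mm above the worktop, so its upper 44 mm stands free to be pinched across its thickness from above.
- slot_floor (a point): Centre of the floor of the fixture's slot; x along the slot, y across, z up. Slot 72.5 mm long, 10.5 mm wide, open at the top, in an aluminium block 94 x 26 mm; floor 8 mm, mouth 26 mm above the worktop (18 mm deep), small chamfer round the mouth. The plate fully home rests on this floor, either way round.
- hub_seat (a point): Centre of the top of the fixture's large round seat (56 mm across, 22 mm above the worktop). The fixture is fixed, on a dark steel base 96 x 280 x 8 mm. In its axes (those of slot_floor) this seat is 50 mm in +y from the slot's centre; the small seat is 175 mm farther in +y.
- eye_seat (a point): Centre of the top of the fixture's small round seat (32 mm across, 22 mm above the worktop), at the end away from the slot.
- lever_balance (a point): Balance point (centre of mass seen from above) of the loose crank lever, on the bar's centreline, 26 mm above the lever's underside. 0.35 to 0.65 kg. Bar 14 mm wide (x), 16 mm high, along y, with a heavy steel hub at its -y end and a small eye at +y. It starts lying on hub and eye, 18 mm of air under the bar. Gripped across the bar here it stays level; far from here it tips.
- lever_hub (a point): Centre of the lever's big hub, an upright steel cylinder 48 mm across and 40 mm high, half-way up (20 mm above the underside); its axis is 45 mm from the balance point, at the lever's -y end.
- lever_eye (a point): Centre of the lever's small eye, an upright steel cylinder 24 mm across and 38 mm high, half-way up (19 mm above the underside); its axis is 130 mm from the balance point, at the lever's +y end, 175 mm from the hub's axis.
- the_cork: Bystander: small tapered cork, 26 mm across and 25 mm high; origin at its underside.
- atomiser: Bystander: small clear spray bottle with black cap, 24 x 32 x 70 mm; origin at its underside.
- tape_roll: Bystander: roll of pale tape lying flat, 66 mm across and 19 mm high; origin at its underside.
Things that resemble listed ones, but are neither listed nor needed, are in the scene too. Of the things shaped like the part that bears plate_mid, the aluminium one is meant.

How it is judged:
By the outcome, as a careful person would: the job done as asked, in the order asked, and still so for the second after the job is handed in, while the arm keeps its last pose, push and grip.
It also fails if it takes over 58 s, if anything falls off the work surface, if the arm or the gripper's body presses on something with over 40 N, if the wrist force passes 120 N, or if a joint passes its speed limit or range.

### The arm

A 7-joint arm with a two-finger parallel gripper is mounted at the origin on a cart in front of the work surface, level with it; the furniture and walls round the work are solid. World frame = base frame: x ahead of the robot, y to its left, z up, the work surface at z = 0. Lengths are in m, angles in rad, forces in N, time in s.
With the tool pointing down it reaches from about 0.425 to 1.025 m from the base axis. Payload 9.4 kg.
Tool frame: the origin (TCP) lies midway between the tips of the shut fingers; the grasp point (between the pads) lies 19 mm behind it; z points along the fingers, y is the line along which they close (so a half turn about z gives the same grasp; the last joint's range is limited). The gripper opens to 93 mm and grips with 3 to 60 N. Pads are 15 mm wide; open, the fingers measure 128 mm over their backs; the gripper's body (75 mm by 188 mm) begins 65 mm behind the grasp point.
Start: joints at [-1.414, 0.599, -0.003, 1.599, 0.002, 0.943, -0.08], TCP at [0.168, 0.705, 0.219] pointing down, gripper open.
Joint ranges: [-2.57, 2.57], [-0.35, 1.97], [-1.29, 1.29], [0.11, 2.56], [-1.05, 4.19], [0.11, 1.86], [-2.63, 2.63]. Speed limits (rad/s): [2.22, 2.22, 3.01, 3.01, 3.14, 3.14, 3.14].

### API

Orientations are given as a unit quaternion [x, y, z, w].
In Python, from rig import manip gives the robot as it stands.
- The arm moves only by the tool servo_tool, never from a script. Its argument "targets" is a list that holds one entry, the list of rows, each a list of 6 numbers: the shift along the tool's x, y, z as a fraction of full scale, then the turn, a rotation vector about the tool's x, y, z as a fraction of full scale. In form: [[[x, y, z, rx, ry, rz], ...]]. A call has 1 to 12 rows; each row is the pose to reach, as a shift and turn from the pose commanded when the call began, along the tool's axes at that moment; what a row does not reach only later rows make up. Full scale, the value 1, is 0.5 m for a shift and 90 degrees for a turn. A row lasts 1/10 s, in which the tool goes at most 50 mm and 8.59 degrees, less where a joint would pass 70% of its speed; a pose out of reach is approached as far as the arm can. A call with a number of a shift or a turn outside -1 to 1 is refused whole. A call with a gripper value outside its range is refused whole. "fingers" is the opening, from 0 (shut) to 1 (fully open), set as the call begins (left out, the last holds). The fingers move at their own pace and stop on an object; "newtons" is the grip in N (left out, the last holds). Time passes only in rows, so rows that repeat a pose let the fingers close. It gives the time, the measured TCP pose, the force, the opening and the grip force at its end, in the units of the state.
- manip.state(): the state, without advancing time (a new reading comes with each control period).
- manip.camera(name): name is "scene" or "side" or "wrist"; returns the picture (420x560x3 uint8, red, green, blue); there is no depth.
- manip.camera_info(name): a dict with "K" (3x3 intrinsics, pixels), "rvec" (rotation vector, rad) and "tvec" (3), from world to camera coordinates, as OpenCV has them; the wrist camera has in their place "T_tool_cam" (4x4, takes a point from camera to tool coordinates, whose origin is the TCP and whose axes are the flange's). Camera axes: x right, y down, z forward; pixel columns grow to the right and rows downward; lengths in m; the calibration is good to about 2 mm. A picture is of the moment at which its call begins: read the wrist's pose just before it. camera_info takes no time and is no camera call.
- manip.job_done(): hands the job in; it is judged then, once.
The state is a dict: "t": time; "joints": joint angles; "qvel": joint speeds; "joint_efforts": joint torques, N m; "ee_pos": TCP position; "ee_rot": TCP orientation; "wrist_force": force on the tool from outside, world axes, zero at the start; "torque": the same for the moment, N m; "gripper_width": finger opening in m; "gripper_force": force on a finger pad.
Only numpy, scipy, OpenCV 4.12 (cv2) and the standard library are available. Lean on these libraries where they do the work, as an engineer would, in place of code of your own. Each camera call takes 0.05 s, during which the arm holds its last target. There are 200 camera calls.

## Working session

There is one attempt and no reset: what is moved stays moved. The work goes in short steps, Python scripts to look and compute and a tool call to move; the robot and the scene stay as the last step left them, time stands still between calls to the robot, and variables do not carry over. Pictures are saved under pics/ and viewed, at most 12 in all, crops included, and the job is handed in when it is done.

Besides the shell and the picture viewer there is one more tool, called after "Call:" in YAML: its name, and indented under it one key for each argument. servo_tool: Moves the arm, as the interface text tells. Shift numbers are shares of 0.5 m and turn numbers shares of 90 degrees, none past 1 either way. Its arguments: {"type":"object","properties":{"targets":{"type":"array","items":{"type":"array","items":{"type":"array","items":{"type":"number"}}}},"fingers":{"type":"number"},"newtons":{"type":"number"}},"required":["targets"]}

```bash
mkdir -p pics; cat > h.py <<'E'
import numpy as np, cv2
from scipy.spatial.transform import Rotation as R
from rig import manip
def save(n,im): cv2.imwrite(f'pics/{n}.png',cv2.cvtColor(im,cv2.COLOR_RGB2BGR))
def load(n): return cv2.imread(f'pics/{n}.png')
def cam(name,state=None):
    i=manip.camera_info(name); K=np.array(i['K'])
    if 'rvec' in i:
        Rm=cv2.Rodrigues(np.array(i['rvec'],float))[0]; t=np.array(i['tvec'],float).ravel(); return K,Rm,t
    T=np.eye(4); T[:3,:3]=R.from_quat(state['ee_rot']).as_matrix(); T[:3,3]=state['ee_pos']
    W=np.linalg.inv(T@np.array(i['T_tool_cam'])); return K,W[:3,:3],W[:3,3]
def ray(c,uv):
    K,Rm,t=c; d=Rm.T@np.linalg.inv(K)@np.array([uv[0],uv[1],1.]); return -Rm.T@t,d/np.linalg.norm(d)
def plane(c,uv,z):
    o,d=ray(c,uv); return o+d*(z-o[2])/d[2]
def proj(c,p):
    K,Rm,t=c; q=K@(Rm@np.array(p)+t); return q[:2]/q[2]
def tri(rs):
    A=sum(np.eye(3)-np.outer(d,d) for o,d in rs); b=sum((np.eye(3)-np.outer(d,d))@o for o,d in rs)
    p=np.linalg.solve(A,b); return p,[np.linalg.norm((np.eye(3)-np.outer(d,d))@(p-o)) for o,d in rs]
E
python3 - <<'E'
from h import *
s=manip.state(); print(s)
a=manip.camera('scene');b=manip.camera('side');w=manip.camera('wrist')
for n,i in zip(('scene','side','wrist'),(a,b,w)): save(n+'0',i)
for n in ('scene','side','wrist'): print(manip.camera_info(n))
E
```

```text
{'t': 0.0, 'joints': array([-1.41370532,  0.60015038, -0.00255653,  1.60012027,  0.00180356,
        0.94287549, -0.07981038]), 'qvel': array([ 0.00041927,  0.00020025,  0.00044285, -0.00040252,  0.00030995,
       -0.00074067, -0.0011183 ]), 'joint_efforts': array([ 2.38739876e-04, -7.65073085e+01,  1.49740510e+00, -2.52343833e+01,
       -5.23789739e-02,  1.69759645e-02,  1.58365788e-04]), 'ee_pos': array([0.16785731, 0.70480749, 0.21774496]), 'ee_rot': array([ 1.16599050e-01,  9.93178765e-01, -7.75329216e-04, -2.17174245e-05]), 'wrist_force': array([ 0.01365994, -0.32692664, -0.57849649]), 'torque': array([-0.02675224, -0.00125542, -0.00065832]), 'gripper_force': 0.0, 'gripper_width': 0.09318555833181304}
{'K': array([[448.67671197,   0.        , 281.95347841],
       [  0.        , 448.67671197, 200.38364981],
       [  0.        ,   0.        ,   1.        ]]), 'rvec': array([ 2.24603738, -0.8524076 ,  0.32741514]), 'tvec': array([-0.43062152,  0.26549055,  0.99103976])}
{'K': array([[436.64032591,   0.        , 286.3822401 ],
       [  0.        , 436.64032591, 211.19178131],
       [  0.        ,   0.        ,   1.        ]]), 'rvec': array([ 1.94418394, -1.66010719,  0.61155196]), 'tvec': array([-0.12339481,  0.44103985,  0.88341998])}
{'K': array([[357.93526766,   0.        , 279.44426312],
       [  0.        , 357.93526766, 203.86452049],
       [  0.        ,   0.        ,   1.        ]]), 'T_tool_cam': array([[-7.81329586e-04, -9.69844951e-01, -2.43721481e-01,
         6.80993842e-02],
       [ 9.99999691e-01, -7.78231045e-04, -1.09001041e-04,
         9.83086986e-04],
       [-8.39575134e-05, -2.43721491e-01,  9.69845260e-01,
        -1.66270317e-01],
       [ 0.00000000e+00,  0.00000000e+00,  0.00000000e+00,
         1.00000000e+00]])}
```

View pics/scene0.png

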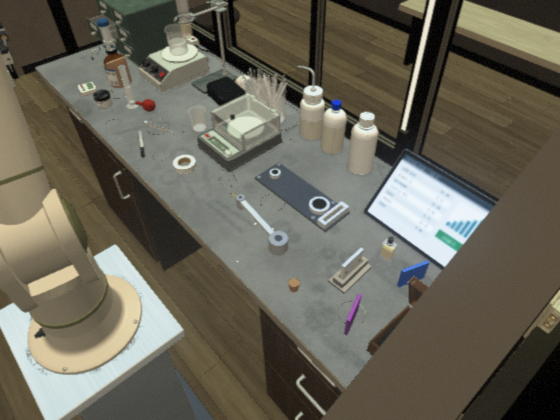

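View pics/side0.png

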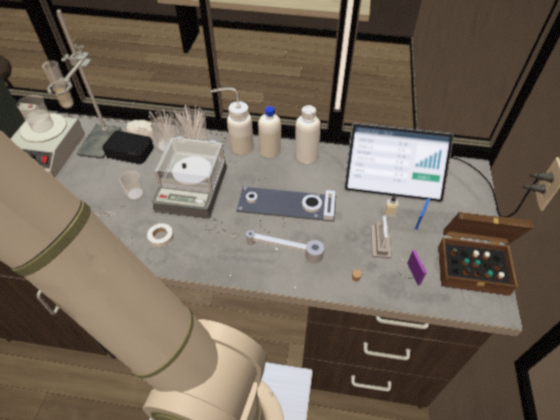

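Scene: the aluminium plate in the grey holder is at about (352,262), with look-alikes blue (413,274) and purple (353,313). Only the (352,262) one is metallic and stands in a grey holder. The fixture runs (275,173)–(335,212) with its slot at the right end, and the lever runs (240,200)–(278,240). Next is an enlarged crop of both views to confirm.

```bash
python3 - <<'E'
from h import *
a=load('scene0');b=load('side0')
A=cv2.resize(a[155:305,225:425],(800,600),interpolation=cv2.INTER_CUBIC)[:, :]
B=cv2.resize(b[180:270,230:430],(800,360),interpolation=cv2.INTER_CUBIC)
A=cv2.resize(a[155:300,225:445],(800,527),interpolation=cv2.INTER_CUBIC)
cv2.imwrite('pics/cA.png',A);cv2.imwrite('pics/cB.png',B)
S=cam('scene');D=cam('side')
for n,p,q in [('plate top',(352,255),(386,222)),('hubseat',(318,204),(312,203)),('eyeseat',(275,173),(251,197)),('hub',(278,237),(315,247)),('eye',(241,199),(251,236)),('cork',(294,285),(357,274))]:
    P,e=tri([ray(S,p),ray(D,q)]); print(n,P.round(3),np.round(e,4))
E
```

```text
plate top [ 0.519 -0.303  0.084] [0.0031 0.0031]
hubseat [ 0.609 -0.104  0.025] [0.0011 0.0011]
eyeseat [0.611 0.073 0.015] [0.0005 0.0005]
hub [ 0.446 -0.13   0.043] [0.0012 0.0012]
eye [0.464 0.042 0.031] [0.0019 0.0019]
cork [ 0.397 -0.244  0.017] [0.001 0.001]
```

View pics/cA.png

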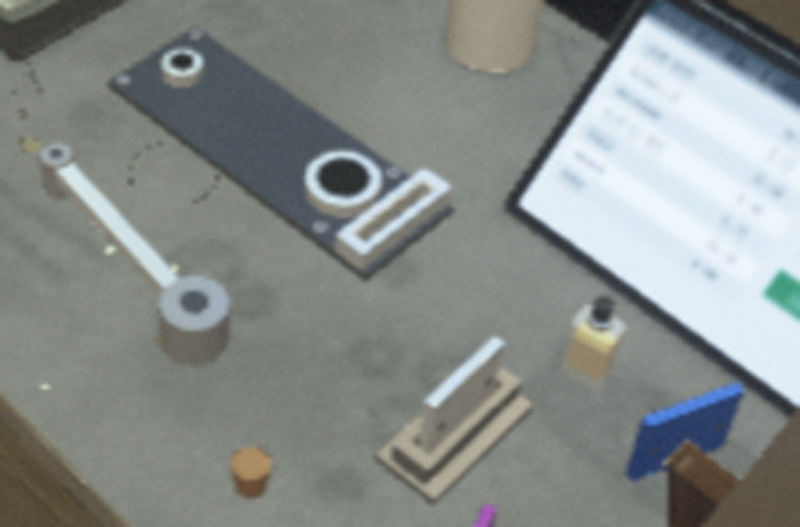

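The crop confirms it: aluminium plate in the grey holder at crop (465,375), slot bar at crop (395,215). Now moving over the work area through a high waypoint, so the arm stays clear of its inner reach limit.

Call:
servo_tool:
  targets:
    - [[0, 0, -0.2, 0, 0, 0], [0, 0, -0.3, 0, 0, 0.1], [-0.1, -0.07, -0.36, 0, 0, 0.2], [-0.2, -0.13, -0.36, 0, 0, 0.29], [-0.3, -0.2, -0.36, 0, 0, 0.38], [-0.4, -0.27, -0.36, 0, 0, 0.47], [-0.5, -0.34, -0.36, 0, 0, 0.56], [-0.6, -0.4, -0.36, 0, 0, 0.65], [-0.7, -0.47, -0.36, 0, 0, 0.74], [-0.81, -0.54, -0.36, 0, 0, 0.83], [-0.81, -0.54, -0.36, 0, 0, 0.92], [-0.81, -0.54, -0.36, 0, 0, 0.92]]
  fingers: 1

```text
t: 1.35
ee_pos: [0.492, 0.356, 0.3986]
ee_rot: [0.746, 0.666, -0.0, -0.0]
wrist_force: [1.0, -0.1, -0.2]
gripper_width: 0.093
gripper_force: 0.0
```

Call:
servo_tool:
  targets:
    - [[-0.1, 0.02, 0, 0, 0, 0.09], [-0.2, 0.03, 0, 0, 0, 0.18], [-0.3, 0.05, 0, 0, 0, 0.27], [-0.4, 0.07, 0, 0, 0, 0.36], [-0.5, 0.08, 0, 0, 0, 0.45], [-0.6, 0.1, 0.02, 0, 0, 0.54], [-0.7, 0.12, 0.04, 0, 0, 0.63], [-0.8, 0.14, 0.04, 0, 0, 0.72], [-0.9, 0.15, 0.04, 0, 0, 0.81], [-0.98, 0.17, 0.04, 0, 0, 0.9], [-0.98, 0.17, 0.04, 0, 0, 0.93], [-0.98, 0.17, 0.04, 0, 0, 0.93]]

```text
t: 2.55
ee_pos: [0.5224, -0.1402, 0.3783]
ee_rot: [1.0, -0.001, -0.0, 0.0]
wrist_force: [-0.5, 0.4, 0.2]
gripper_width: 0.0927
gripper_force: 0.0
```

```bash
python3 - <<'E'
from h import *
import pickle
s=manip.state(); w=manip.camera('wrist'); save('w1',w); pickle.dump(s,open('w1.p','wb')); print(s['ee_pos'],s['ee_rot'],s['joints'])
cv2.imwrite('pics/w1b.png',cv2.resize(load('w1'),(800,600),interpolation=cv2.INTER_CUBIC))
E
```

```text
[ 0.52235326 -0.14022679  0.37833103] [ 9.99999411e-01 -1.04412354e-03 -2.39612989e-04  1.76619053e-04] [-0.53707616  0.30067351  0.93322662  1.84679817 -0.26613766  1.12666767
 -1.08215207]
```

View pics/w1b.png

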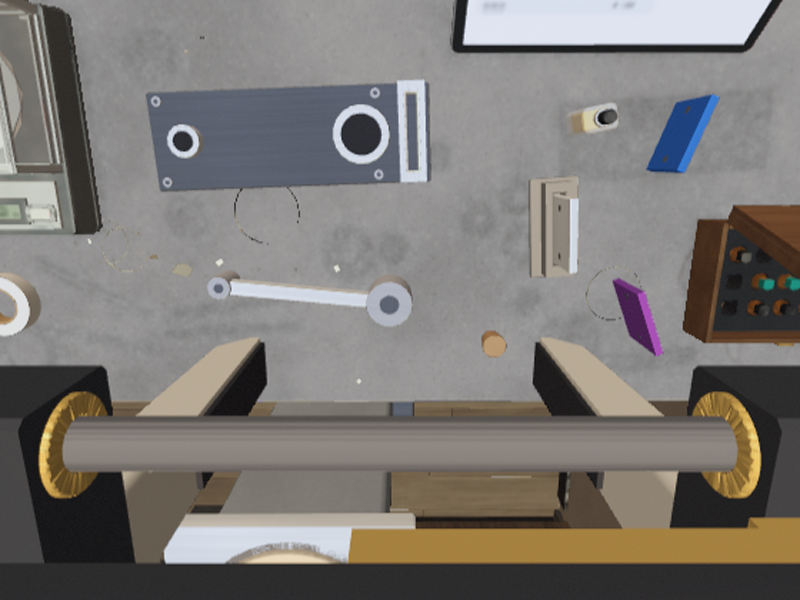

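The wrist view (800 px) shows the slot bar at (413,131), the large seat at (360,135), the small seat at (183,141), the plate's top edge at (573,233), the hub at (389,303) and the eye at (218,288). Image up is +x and right is −y. Next I extract these by masks.

```bash
cat > seg.py <<'E'
from h import *
def blobs(im,roi,lo=200,sat=40,inv=False):
    x0,y0,x1,y1=roi; c=im[y0:y1,x0:x1]; hsv=cv2.cvtColor(c,cv2.COLOR_BGR2HSV)
    m=((hsv[...,2]>lo)&(hsv[...,1]<sat)).astype(np.uint8) if not inv else (hsv[...,2]<lo).astype(np.uint8)
    cs,_=cv2.findContours(m,cv2.RETR_EXTERNAL,cv2.CHAIN_APPROX_NONE)
    cs=sorted([k+np.array([x0,y0]) for k in cs],key=cv2.contourArea,reverse=True)
    return cs
def axis(c,box,z):
    # world centre, size, and long-axis yaw from a pixel minAreaRect put on plane z
    p=np.array([plane(c,q,z)[:2] for q in cv2.boxPoints(box)]); e=[p[1]-p[0],p[2]-p[1]]
    l=max(e,key=np.linalg.norm); l=l if l[np.argmax(abs(l))]>0 else -l
    return p.mean(0).round(4),sorted(np.round([np.linalg.norm(v) for v in e],4)),round(np.degrees(np.arctan2(l[1],l[0])),2)
E
python3 - <<'E'
from seg import *; import pickle
im=load('w1'); c=cam('wrist',pickle.load(open('w1.p','rb')))
def show(n,roi,z,lo=200,inv=False):
    for k in blobs(im,roi,lo,inv=inv)[:2]:
        if cv2.contourArea(k)<20: continue
        b=cv2.minAreaRect(k); print(n,np.round(b[0],1),np.round(b[1],1),cv2.contourArea(k),axis(c,b,z))
show('plate',(385,130,410,200),.070)
show('bar',(277,50,306,130),.026)
show('slot',(282,60,297,124),.026,120,True)
show('hubseat',(230,68,276,122),.022)
show('hubhole',(230,68,276,122),.022,90,True)
show('eyeseat',(113,82,145,115),.022)
show('eyehole',(113,82,145,115),.022,60,True)
show('leverbar',(160,190,258,220),.034)
for n,roi,z in [('hub',(254,193,290,230),.04),('eye',(143,192,163,212),.038)]:
    x0,y0,x1,y1=roi; g=cv2.cvtColor(im,cv2.COLOR_BGR2GRAY)[y0:y1,x0:x1]
    for k in blobs(im,roi,115,inv=True)[:3]: print(n,np.round(cv2.minAreaRect(k)[0],1),cv2.contourArea(k))
E
python3 - <<'E'
from seg import *
im=load('w1'); cv2.imwrite('pics/z1.png',np.vstack([cv2.resize(im[180:235,140:300],(800,275),interpolation=cv2.INTER_NEAREST),cv2.resize(im[50:125,110:310],(800,300),interpolation=cv2.INTER_NEAREST)]))
E
```

```text
plate [401.5 164.5] [51.  5.] 217.0 (array([ 0.5222, -0.3015]), [np.float64(0.0065), np.float64(0.0684)], np.float64(4.7))
bar [288.3  91. ] [70.7 18.7] 1222.5 (array([ 0.6182, -0.1517]), [np.float64(0.0253), np.float64(0.0935)], np.float64(2.69))
slot [288.  92.] [52.  6.] 269.0 (array([ 0.6173, -0.1512]), [np.float64(0.0082), np.float64(0.0689)], np.float64(0.29))
hubseat [252.  93.] [40. 38.] 1187.5 (array([ 0.6166, -0.101 ]), [np.float64(0.0524), np.float64(0.0534)], np.float64(-0.5))
hubhole [252.5  93.5] [27. 27.] 576.5 (array([ 0.6161, -0.1017]), [np.float64(0.0361), np.float64(0.0374)], np.float64(89.84))
eyeseat [127.5  98. ] [22. 21.] 350.5 (array([0.6107, 0.0736]), [np.float64(0.0292), np.float64(0.0297)], np.float64(-5.69))
eyehole [127.5  98.5] [12.7 11.3] 111.0 (array([0.6101, 0.0736]), [np.float64(0.0163), np.float64(0.0166)], np.float64(43.16))
leverbar [208.3 205.5] [95.7  8.7] 719.0 (array([ 0.458 , -0.0343]), [np.float64(0.0133), np.float64(0.1399)], np.float64(84.46))
hub [271.5 213. ] 72.0
hub [286.  202.5] 7.0
hub [288.  208.5] 0.0
eye [151.8 202.3] 5.5
eye [160.  195.5] 3.0
eye [161. 202.] 0.0
```

View pics/z1.png

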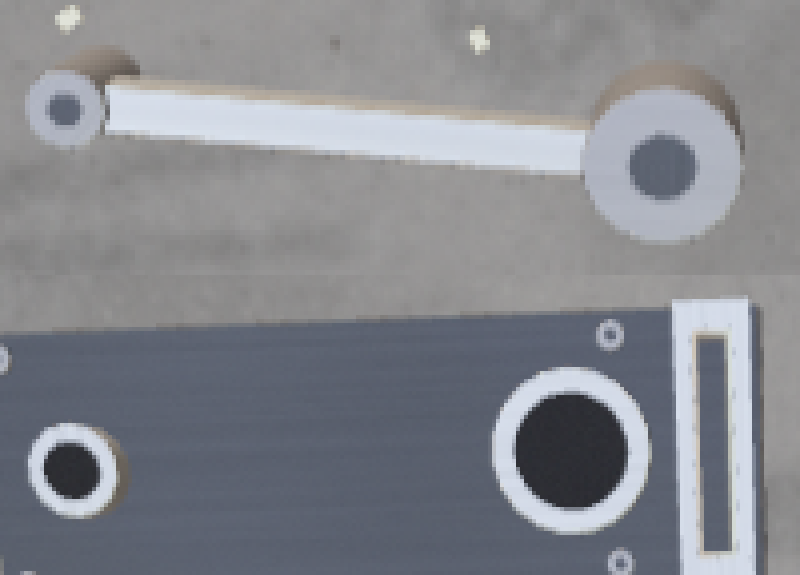

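Call:
servo_tool:
  targets:
    - [[-0.01, 0.08, 0.08, 0, 0, 0], [-0.02, 0.16, 0.16, 0, 0, 0], [-0.03, 0.24, 0.24, 0, 0, 0], [-0.04, 0.32, 0.32, 0, 0, 0], [-0.04, 0.32, 0.32, 0, 0, 0], [-0.04, 0.32, 0.32, 0, 0, 0]]

```text
t: 3.2
ee_pos: [0.5017, -0.2992, 0.2161]
ee_rot: [1.0, 0.001, -0.002, -0.0]
wrist_force: [-0.3, -0.1, 0.4]
gripper_width: 0.093
gripper_force: 0.0
```

```bash
python3 - <<'E'
from seg import *; import pickle
s=manip.state(); save('w2',manip.camera('wrist')); pickle.dump(s,open('w2.p','wb')); print(s['ee_pos'],s['ee_rot'])
c1=cam('wrist',pickle.load(open('w1.p','rb')));c2=cam('wrist',s); im=load('w2')
u,v=proj(c2,(.5222,-.3015,.07)).astype(int); print(u,v)
ks=blobs(im,(u-15,v-65,u+15,v+65))
k=ks[0];b=cv2.minAreaRect(k); print(b,cv2.contourArea(k),axis(c2,b,.07))
P,e=tri([ray(c1,(401.5,164.5)),ray(c2,b[0])]);print(P,e)
# bar, second view
u,v=proj(c2,(.6178,-.1514,.026)).astype(int); print('slot at',u,v)
cv2.imwrite('pics/z2.png',cv2.resize(im,(800,600),interpolation=cv2.INTER_CUBIC))
E
```

```text
[ 0.50167244 -0.29921884  0.2160661 ] [ 9.99997446e-01  9.72872412e-04 -1.98022919e-03 -4.90211905e-04]
283 167
((283.2633056640625, 165.94911193847656), (78.55894470214844, 8.780508041381836), 86.18592071533203) 596.0 (array([ 0.5224, -0.3012]), [np.float64(0.0075), np.float64(0.0692)], np.float64(4.19))
[ 0.52321704 -0.30113579  0.07089743] [np.float64(0.00025707684897140394), np.float64(0.00025707684897167423)]
slot at 122 57
```

View pics/z2.png

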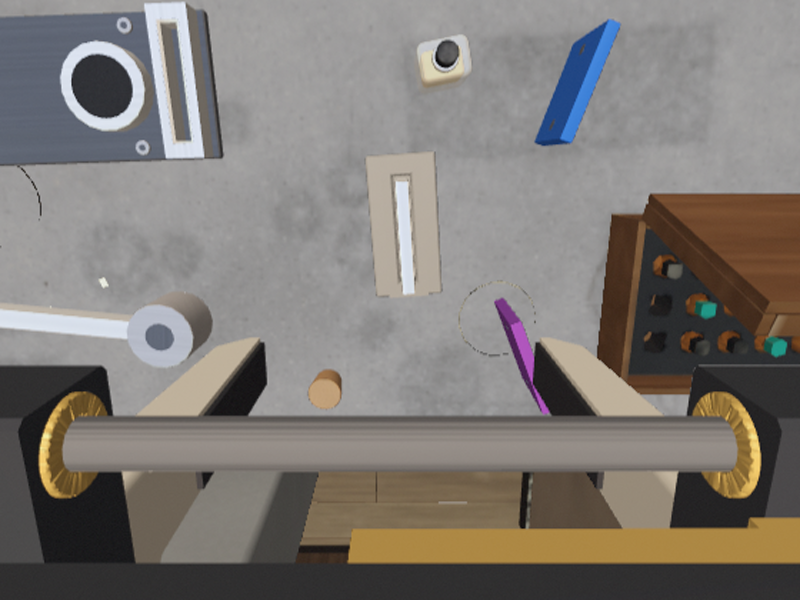

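Holder and plate are at (403,230); the plate's top edge is at z = 0.071, it's 69 mm long, and its yaw is +4°, all matching the description. Descending onto it.

Call:
servo_tool:
  targets:
    - [[0.042, 0.004, 0.08, 0, 0, -0.046], [0.042, 0.004, 0.16, 0, 0, -0.046], [0.042, 0.004, 0.24, 0, 0, -0.046], [0.042, 0.004, 0.3, 0, 0, -0.046], [0.042, 0.004, 0.33, 0, 0, -0.046], [0.042, 0.004, 0.35, 0, 0, -0.046], [0.042, 0.004, 0.36, 0, 0, -0.046], [0.042, 0.004, 0.36, 0, 0, -0.046], [0.042, 0.004, 0.36, 0, 0, -0.046]]
  fingers: 0.6
  newtons: 20

```text
t: 4.15
ee_pos: [0.5248, -0.3009, 0.0397]
ee_rot: [0.999, 0.037, 0.001, 0.0]
wrist_force: [1.0, 0.5, -0.1]
gripper_width: 0.0556
gripper_force: 0.0
```

Call:
servo_tool:
  targets:
    - [[0, 0, 0, 0, 0, 0], [0, 0, 0, 0, 0, 0], [0, 0, 0, 0, 0, 0], [0, 0, 0, 0, 0, 0], [0, 0, 0, 0, 0, 0], [0, 0, 0, 0, 0, 0], [0, 0, 0, 0, 0, 0]]
  fingers: 0
  newtons: 15

```text
t: 4.85
ee_pos: [0.524, -0.3008, 0.0385]
ee_rot: [0.999, 0.037, -0.0, 0.0]
wrist_force: [0.2, 0.2, 0.8]
gripper_width: 0.008
gripper_force: 15.0
```

```bash
python3 - <<'E'
from seg import *
s=manip.state(); print(s['ee_pos'],s['ee_rot'],R.from_quat(s['ee_rot']).as_matrix()[:2,:].round(4),s['wrist_force'],s['joints'].round(2))
E
```

```text
[ 0.52403469 -0.30075886  0.0384952 ] [ 9.99314672e-01  3.70160200e-02 -1.97910844e-05  1.78751986e-06] [[ 0.9973  0.074  -0.    ]
 [ 0.074  -0.9973 -0.    ]] [0.16221209 0.22633797 0.80242528] [ 0.11  0.76  0.5   2.03 -0.71  0.53 -0.37]
```

Call:
servo_tool:
  targets:
    - [[0, 0, -0.05, 0, 0, 0], [0, 0, -0.14, 0, 0, 0], [0, 0, -0.24, 0, 0, 0], [0.1, -0.09, -0.24, 0, 0, 0.026], [0.16, -0.19, -0.24, 0, 0, 0.026], [0.212, -0.284, -0.24, 0, 0, 0.026], [0.212, -0.284, -0.24, 0, 0, 0.026], [0.212, -0.284, -0.24, 0, 0, 0.026], [0.212, -0.284, -0.24, 0, 0, 0.026]]

```text
t: 5.75
ee_pos: [0.6191, -0.1507, 0.1582]
ee_rot: [1.0, 0.017, -0.0, 0.0]
wrist_force: [0.1, -0.7, -0.4]
gripper_width: 0.0074
gripper_force: 15.0
```

```bash
python3 - <<'E'
from seg import *; import pickle
s=manip.state(); save('w3',manip.camera('wrist')); pickle.dump(s,open('w3.p','wb')); print(s['ee_pos'],R.from_quat(s['ee_rot']).as_matrix()[:2].round(4),s['joints'].round(2))
im=load('w2'); c2=cam('wrist',pickle.load(open('w2.p','rb')))
for k in blobs(im,(98,0,150,115),215)[:2]:
    b=cv2.minAreaRect(k); print(b,cv2.contourArea(k),axis(c2,b,.026))
c3=cam('wrist',s);print(proj(c3,(.6178,-.1514,.026)))
cv2.imwrite('pics/z3.png',cv2.resize(load('w3'),(800,600),interpolation=cv2.INTER_CUBIC))
E
```

```text
[ 0.6191277  -0.15069404  0.15823505] [[ 9.994e-01  3.480e-02 -7.000e-04]
 [ 3.480e-02 -9.994e-01 -3.000e-04]] [-0.3   0.67  0.72  1.89 -0.59  0.81 -0.8 ]
((121.41539764404297, 55.82307052612305), (110.63897705078125, 28.155881881713867), 82.87498474121094) 2829.0 (array([ 0.6179, -0.1508]), [np.float64(0.0256), np.float64(0.0952)], np.float64(2.03))
((99.0, 62.5), (2.0, 23.0), 0.0) 25.0 (array([ 0.6137, -0.1292]), [np.float64(0.0019), np.float64(0.0203)], np.float64(-7.11))
[281.65848509 195.63713067]
```

View pics/z3.png

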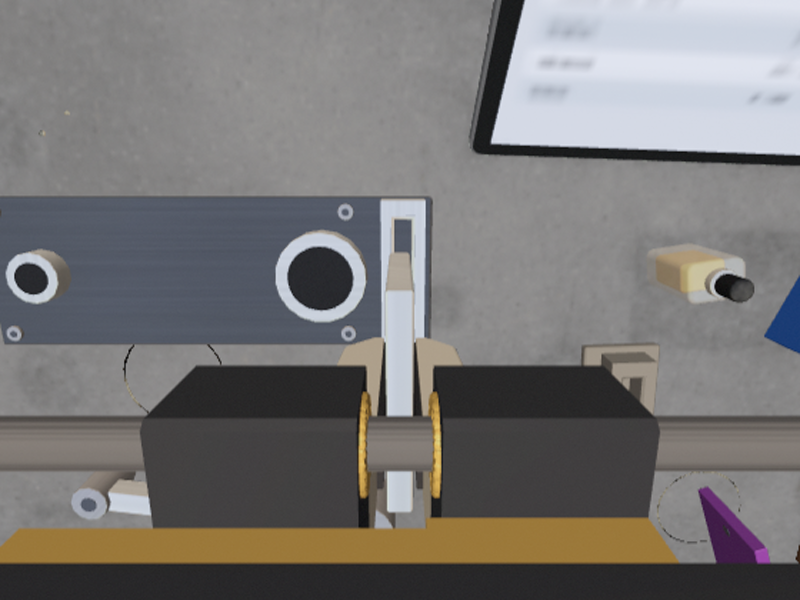

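Wrist view: the held plate's top runs from (399,290) to (399,511), its lower front edge is at (400,253), and the slot's far end at (403,220) lines up ahead of it. Checking the plate's offset in the grip.

```bash
python3 - <<'E'
from seg import *; import pickle
s=pickle.load(open('w3.p','rb')); c=cam('wrist',s); g=cv2.cvtColor(load('w3'),cv2.COLOR_BGR2GRAY).astype(int)
print('col279 rows170-212',g[170:212,279]); print('rows 350-366',g[350:366,279]); print('row215',g[215,262:296]); print('row190',g[190,265:296]); print('row 162',g[150:180,281])
for r in (203.2,358): print(plane(c,(279.3,r),s['ee_pos'][2]+.0325))
print(plane(c,(279.8,177.2),s['ee_pos'][2]-.0295), plane(c,(280,152.5),.026),plane(c,(281.7,170),.026))
E
```

```text
col279 rows170-212 [ 90  89  87  87  88  86 118 155 166 165 166 165 166 165 164 164 166 168
 169 168 167 168 167 168 167 167 167 167 166 165 165 166 163 186 200 203
 203 203 203 203 203 203]
rows 350-366 [202 202 202 201 201 202 202 199 166 130 125 126 128 130 129 130]
row215 [ 88  89  88  89 100 187 207 185 209 209 209 208 207 206 205 203 204 204
 204 204 204 204 205 204 204 205 192 171 208 207 206 206 208 209]
row190 [ 87 108 209 207 205 204 167 164 169 169 169 169 168 168 167 168 167 167
 167 168 167 166 146 157 205 208 207 206 205 207 210]
row 162 [207 205 197 149  88  87  87  89  89  88  86  84  85  87  87  90  89  88
  89  88  87  88  87  87  88  87 120 154 165 164]
[ 0.65234799 -0.14824862  0.19073505]
[ 0.58338243 -0.15059221  0.19073505]
[ 0.65165121 -0.14853401  0.12873505] [ 0.65444358 -0.14871822  0.026     ] [ 0.63987005 -0.15064923  0.026     ]
```

Call:
servo_tool:
  targets:
    - [[0, 0.0014, 0.06, 0, 0, 0], [0, 0.0014, 0.12, 0, 0, 0], [0, 0.0014, 0.16, 0, 0, 0], [0, 0.0014, 0.176, 0, 0, 0], [0, 0.0014, 0.176, 0, 0, 0], [0, 0.0014, 0.176, 0, 0, 0], [0, 0.0014, 0.176, 0, 0, 0]]

```text
t: 6.5
ee_pos: [0.6198, -0.1526, 0.0717]
ee_rot: [1.0, 0.016, 0.001, 0.0]
wrist_force: [-0.4, -0.7, -1.1]
gripper_width: 0.0079
gripper_force: 15.0
```

```bash
python3 - <<'E'
from seg import *; import pickle
s=manip.state(); save('w4',manip.camera('wrist')); pickle.dump(s,open('w4.p','wb')); print(s['ee_pos'],R.from_quat(s['ee_rot']).as_matrix()[:2].round(4))
c=cam('wrist',s); print(proj(c,(.6541,-.1498,.026)),proj(c,(.6526,-.1498,.0405)))
im=load('w4'); cv2.imwrite('pics/z4.png',cv2.resize(im[110:230,230:330],(500,600),interpolation=cv2.INTER_NEAREST))
E
```

```text
[ 0.61979458 -0.15264976  0.07173892] [[ 9.995e-01  3.260e-02  1.700e-03]
 [ 3.260e-02 -9.995e-01 -4.000e-04]]
[278.57520219 169.6758654 ] [278.4386646  176.23854704]
```

View pics/z4.png

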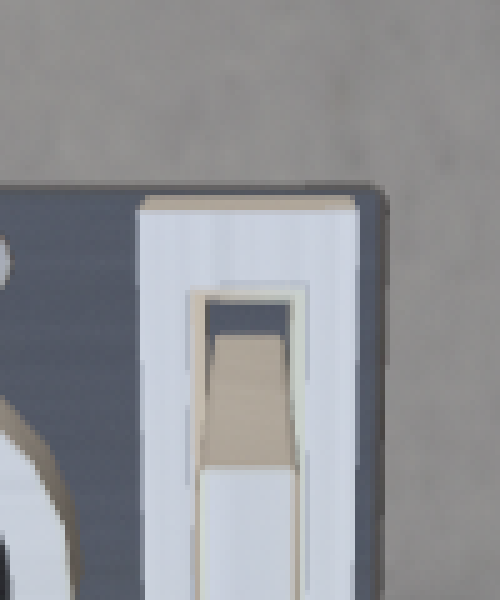

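The crop shows the plate's lower edge centred on the slot to within about 0.4 px, roughly 0.3 mm, so I can insert.

Call:
servo_tool:
  targets:
    - [[0.0008, 0, 0.015, 0, 0, 0], [0.0008, 0, 0.03, 0, 0, 0], [0.0008, 0, 0.04, 0, 0, 0], [0.0008, 0, 0.048, 0, 0, 0], [0.0008, 0, 0.054, 0, 0, 0], [0.0008, 0, 0.054, 0, 0, 0], [0.0008, 0, 0.054, 0, 0, 0]]

```text
t: 7.25
ee_pos: [0.6197, -0.1521, 0.0435]
ee_rot: [1.0, 0.017, -0.0, 0.0]
wrist_force: [-0.2, 0.2, -0.2]
gripper_width: 0.008
gripper_force: 15.0
```

Call:
servo_tool:
  targets:
    - [[0, 0, 0.004, 0, 0, 0], [0, 0, 0.008, 0, 0, 0], [0, 0, 0.011, 0, 0, 0], [0, 0, 0.013, 0, 0, 0], [0, 0, 0.013, 0, 0, 0], [0, 0, 0.013, 0, 0, 0]]

```text
t: 7.85
ee_pos: [0.6199, -0.152, 0.0383]
ee_rot: [1.0, 0.017, 0.001, -0.0]
wrist_force: [-3.5, 1.4, 13.3]
gripper_width: 0.0078
gripper_force: 15.0
```

Call:
servo_tool:
  targets:
    - [[0, 0, 0.002, 0, 0, 0], [0, 0, 0.002, 0, 0, 0], [0, 0, 0.002, 0, 0, 0]]

```text
t: 8.15
ee_pos: [0.6201, -0.152, 0.0378]
ee_rot: [1.0, 0.017, 0.001, -0.0]
wrist_force: [-4.1, 2.9, 18.8]
gripper_width: 0.0078
gripper_force: 15.0
```

Call:
servo_tool:
  targets:
    - [[0, 0, -0.001, 0, 0, 0], [0, 0, -0.001, 0, 0, 0], [0, 0, -0.001, 0, 0, 0], [0, 0, -0.001, 0, 0, 0]]
  fingers: 0.45

```text
t: 8.55
ee_pos: [0.6196, -0.1519, 0.0363]
ee_rot: [1.0, 0.017, -0.0, 0.0]
wrist_force: [0.3, -0.2, 0.4]
gripper_width: 0.0353
gripper_force: 0.0
```

Contact came at the floor height and the plate is released. Rising, then turning to line up with the lever.

Call:
servo_tool:
  targets:
    - [[0, 0, -0.1, 0, 0, 0], [0, 0, -0.2, 0, 0, 0], [-0.03, 0, -0.3, 0, 0, -0.09], [-0.1, -0.02, -0.38, 0, 0, -0.18], [-0.18, -0.03, -0.45, 0, 0, -0.27], [-0.26, -0.04, -0.45, 0, 0, -0.36], [-0.328, -0.05, -0.45, 0, 0, -0.45], [-0.328, -0.05, -0.45, 0, 0, -0.54], [-0.328, -0.05, -0.45, 0, 0, -0.63], [-0.328, -0.05, -0.45, 0, 0, -0.72], [-0.328, -0.05, -0.45, 0, 0, -0.81], [-0.328, -0.05, -0.45, 0, 0, -0.9]]
  fingers: 0.7

```text
t: 9.75
ee_pos: [0.4548, -0.1325, 0.2615]
ee_rot: [0.748, 0.664, 0.0, 0.0]
wrist_force: [0.2, -0.7, -0.5]
gripper_width: 0.0651
gripper_force: 0.0
```

Call:
servo_tool:
  targets:
    - [[0, 0, 0, 0, 0, 0], [0, 0, 0, 0, 0, 0], [0, 0, 0, 0, 0, 0]]

```text
t: 10.05
ee_pos: [0.4549, -0.1325, 0.2615]
ee_rot: [0.751, 0.661, -0.0, -0.0]
wrist_force: [1.0, -0.9, -1.0]
gripper_width: 0.0651
gripper_force: 0.0
```

```bash
python3 - <<'E'
from seg import *; import pickle
s=manip.state(); save('w5',manip.camera('wrist')); save('scene5',manip.camera('scene')); save('side5',manip.camera('side')); pickle.dump(s,open('w5.p','wb')); print(s['ee_pos'],R.from_quat(s['ee_rot']).as_matrix()[:2].round(4),s['joints'].round(2))
c1=cam('wrist',pickle.load(open('w1.p','rb')))
h=plane(c1,(272.8,213.4),.04);e=plane(c1,(153,201.8),.038); print(h,e,np.linalg.norm((e-h)[:2]))
cs=cam('wrist',s); print(proj(cs,h),proj(cs,e),proj(cs,(.6178,-.1511,.07)))
im=load('w5'); a=cv2.resize(im,(533,400),interpolation=cv2.INTER_AREA); q=cam('side');u,v=proj(q,(.6178,-.1511,.07)).astype(int)
b=cv2.resize(load('side5')[v-25:v+35,u-35:u+30],(260,240),interpolation=cv2.INTER_CUBIC); q=cam('scene');u,v=proj(q,(.6178,-.1511,.07)).astype(int)
d=cv2.resize(load('scene5')[v-25:v+35,u-35:u+30],(260,240),interpolation=cv2.INTER_CUBIC)
o=np.zeros((480,800,3),np.uint8);o[:400,:533]=a;o[:240,540:]=b;o[240:,540:]=d;cv2.imwrite('pics/z5.png',o)
E
```

```text
[ 0.4548829  -0.13250007  0.26145976] [[ 1.268e-01  9.919e-01 -1.000e-04]
 [ 9.919e-01 -1.268e-01 -1.000e-04]] [-0.23  0.26  0.5   2.13 -0.17  0.79  0.25]
[ 0.44922984 -0.12946638  0.04      ] [0.46672351 0.04503488 0.038     ] 0.17537593742095425
[274.82587381 175.9752697 ] [269.28380578  -0.9893925 ] [442.04795743 180.92172902]
```

View pics/z5.png

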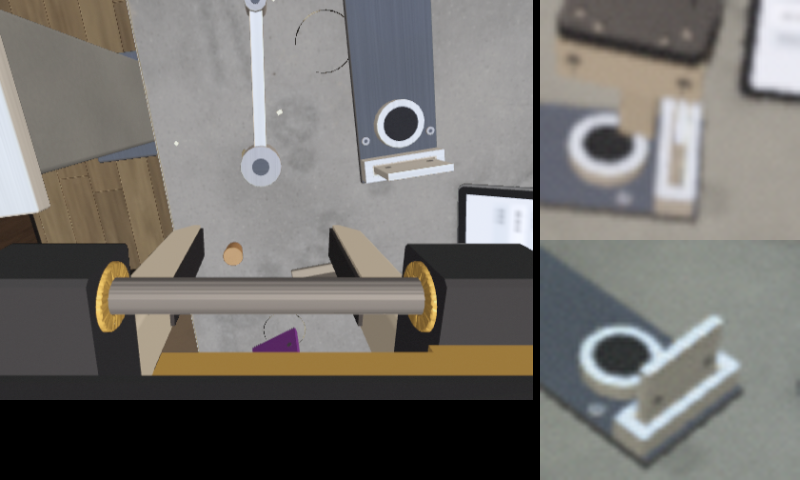

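The insets show the plate upright in the slot, and the lever lies ahead with its hub at (261,167) in the wrist view. A second measurement of the hub gives its height.

```bash
python3 - <<'E'
from seg import *; import pickle
c1=cam('wrist',pickle.load(open('w1.p','rb')));c=cam('wrist',pickle.load(open('w5.p','rb'))); im=load('w5')
k=blobs(im,(264,165,286,186),130,inv=True)[0];b=cv2.minAreaRect(k);print(b,cv2.contourArea(k))
P,e=tri([ray(c1,(272.8,213.4)),ray(c,b[0])]);print('hub top',P,e,plane(c,b[0],.04))
k=blobs(im,(255,15,285,150),205)[0];print('bar',axis(c,cv2.minAreaRect(k),.034))
# plate top in w5: highest white corner ends -> height check
k=blobs(im,(385,160,480,195),205)
for q in k[:2]: print('plate',cv2.minAreaRect(q),axis(c,cv2.minAreaRect(q),.07))
E
```

```text
((273.5000305175781, 175.0), (16.26345443725586, 16.26345443725586), 45.0) 206.0
hub top [ 0.44764042 -0.12926529  0.03409234] [np.float64(0.00010554965486538928), np.float64(0.00010554965486540817)] [ 0.44793132 -0.12821074  0.04      ]
bar (array([ 0.4571, -0.0343]), [np.float64(0.0132), np.float64(0.1336)], np.float64(84.4))
plate ((425.2162170410156, 173.7972869873047), (22.35826301574707, 84.99427795410156), 80.53767395019531) (array([ 0.6009, -0.1417]), [np.float64(0.0232), np.float64(0.0838)], np.float64(2.31))
plate ((441.9421691894531, 180.12425231933594), (7.222716331481934, 69.4901351928711), 81.25383758544922) (array([ 0.6176, -0.1503]), [np.float64(0.0076), np.float64(0.0691)], np.float64(1.68))
```

Plate top agrees with fully home, within 1 px. Hub height from the two views is 0.034 against a stated 0.040, over a short baseline, and the positions agree to about 1 mm. Descending to the balance point.

Call:
servo_tool:
  targets:
    - [[0.04, -0.01, 0.08, 0, 0, -0.018], [0.095, -0.016, 0.17, 0, 0, -0.018], [0.095, -0.016, 0.26, 0, 0, -0.018], [0.095, -0.016, 0.35, 0, 0, -0.018], [0.095, -0.016, 0.42, 0, 0, -0.018], [0.095, -0.016, 0.46, 0, 0, -0.018], [0.095, -0.016, 0.49, 0, 0, -0.018], [0.095, -0.016, 0.504, 0, 0, -0.018], [0.095, -0.016, 0.504, 0, 0, -0.018], [0.095, -0.016, 0.504, 0, 0, -0.018]]

```text
t: 11.2
ee_pos: [0.4532, -0.0843, 0.01]
ee_rot: [0.74, 0.672, 0.0, 0.0]
wrist_force: [-0.5, -0.1, 0.5]
gripper_width: 0.0653
gripper_force: 0.0
```

Call:
servo_tool:
  targets:
    - [[0, 0, 0, 0, 0, 0], [0, 0, 0, 0, 0, 0], [0, 0, 0, 0, 0, 0], [0, 0, 0, 0, 0, 0], [0, 0, 0, 0, 0, 0], [0, 0, 0, 0, 0, 0], [0, 0, 0, 0, 0, 0], [0, 0, 0, 0, 0, 0]]
  fingers: 0
  newtons: 40

```text
t: 12.0
ee_pos: [0.453, -0.0844, 0.0095]
ee_rot: [0.74, 0.672, 0.0, 0.0]
wrist_force: [0.5, 0.1, 0.3]
gripper_width: 0.0136
gripper_force: 40.0
```

```bash
python3 - <<'E'
from seg import *; import pickle
s=manip.state(); pickle.dump(s,open('g.p','wb')); print(s['t'],s['ee_pos'],R.from_quat(s['ee_rot']).as_matrix()[:2].round(4),s['joints'].round(2),s['gripper_width'])
E
```

```text
12.0 [ 0.45302223 -0.08437834  0.00953225] [[ 9.560e-02  9.954e-01  2.000e-04]
 [ 9.954e-01 -9.560e-02 -1.000e-04]] [-0.01  0.68  0.1   2.35 -0.5   0.13  0.47] 0.013600559550747853
```

The grip closed to 13.6 mm, which matches the bar. Lifting, then carrying it to above the seats.

Call:
servo_tool:
  targets:
    - [[0, 0, -0.02, 0, 0, 0], [0, 0, -0.06, 0, 0, 0], [0, 0, -0.12, 0, 0, 0], [0, 0, -0.19, 0, 0, 0], [0, 0, -0.25, 0, 0, 0], [0, 0, -0.29, 0, 0, 0], [0, 0, -0.31, 0, 0, 0], [0, 0, -0.31, 0, 0, 0]]

```text
t: 12.8
ee_pos: [0.4529, -0.084, 0.1655]
ee_rot: [0.74, 0.673, 0.001, 0.0]
wrist_force: [0.7, -0.1, -7.6]
gripper_width: 0.0136
gripper_force: 40.0
```

Call:
servo_tool:
  targets:
    - [[0.005, 0.015, 0, 0, 0, -0.01], [0.015, 0.05, 0, 0, 0, -0.02], [0.03, 0.1, 0, 0, 0, -0.03], [0.045, 0.16, 0, 0, 0, -0.045], [0.06, 0.22, 0, 0, 0, -0.06], [0.073, 0.265, 0, 0, 0, -0.07], [0.082, 0.297, 0, 0, 0, -0.078], [0.087, 0.313, 0, 0, 0, -0.083], [0.087, 0.317, 0, 0, 0, -0.083], [0.087, 0.317, 0, 0, 0, -0.083], [0.087, 0.317, 0, 0, 0, -0.083]]

```text
t: 13.9
ee_pos: [0.6137, -0.0565, 0.1642]
ee_rot: [0.695, 0.719, -0.0, -0.0]
wrist_force: [0.1, 0.9, -6.0]
gripper_width: 0.0133
gripper_force: 40.0
```

```bash
python3 - <<'E'
from seg import *; import pickle
s=manip.state(); save('w6',manip.camera('wrist')); save('scene6',manip.camera('scene')); save('side6',manip.camera('side')); pickle.dump(s,open('w6.p','wb')); print(s['t'],s['ee_pos'],R.from_quat(s['ee_rot']).as_matrix()[:2].round(4),s['joints'].round(2),s['wrist_force'],s['torque'],s['gripper_width'])
im=load('w6'); o=np.zeros((600,800,3),np.uint8); o[:300,:400]=cv2.resize(im,(400,300),interpolation=cv2.INTER_AREA)
for n,(x,y) in (('side',(400,0)),('scene',(0,300))):
    u,v=proj(cam(n),(.61,-.04,.1)).astype(int); o[y:y+300,x:x+400]=cv2.resize(load(n+'6')[v-60:v+60,u-80:u+80],(400,300),interpolation=cv2.INTER_CUBIC); print(n,u,v)
o[300:,400:]=cv2.resize(im[0:210,140:420],(400,300),interpolation=cv2.INTER_CUBIC)
cv2.imwrite('pics/z6.png',o)
E
```

```text
13.9 [ 0.61370682 -0.05652668  0.16417302] [[-0.034   0.9994 -0.0013]
 [ 0.9994  0.034  -0.    ]] [-0.26  0.56  0.4   1.92 -0.32  0.72  0.35] [ 0.1425304   0.94919929 -5.99669526] [-0.10752165  0.08647402  0.0239951 ] 0.013266959338384355
side 290 181
scene 302 171
```

View pics/z6.png

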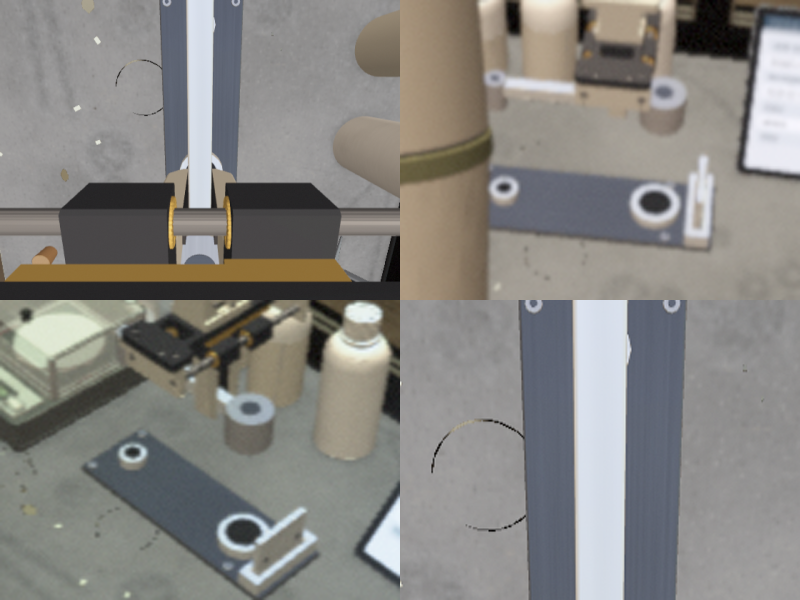

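Side and scene views show the lever level above the fixture, the bar centred on the base in the wrist view, and the plate in its slot. Lowering to 6 cm.

Call:
servo_tool:
  targets:
    - [[0, 0.0024, 0.02, 0, 0, 0], [0, 0.0024, 0.05, 0, 0, 0], [0, 0.0024, 0.09, 0, 0, 0], [0, 0.0024, 0.12, 0, 0, 0], [0, 0.0024, 0.138, 0, 0, 0], [0, 0.0024, 0.146, 0, 0, 0], [0, 0.0024, 0.146, 0, 0, 0], [0, 0.0024, 0.146, 0, 0, 0], [0, 0.0024, 0.146, 0, 0, 0]]

```text
t: 14.95
ee_pos: [0.6165, -0.0561, 0.0922]
ee_rot: [0.695, 0.719, 0.0, 0.0]
wrist_force: [-0.2, -0.8, -6.5]
gripper_width: 0.0139
gripper_force: 40.0
```

```bash
python3 - <<'E'
from seg import *; import pickle
s=manip.state(); save('w7',manip.camera('wrist')); save('scene7',manip.camera('scene')); save('side7',manip.camera('side')); pickle.dump(s,open('w7.p','wb')); print(s['t'],s['ee_pos'],R.from_quat(s['ee_rot']).as_matrix()[:2].round(4),s['qvel'].round(4),s['gripper_width'])
o=np.zeros((600,800,3),np.uint8)
for n,p,(x,y) in (('side',(.6164,-.1014,.12),(0,0)),('side',(.6105,.0736,.12),(400,0)),('scene',(.6164,-.1014,.12),(0,300)),('scene',(.6105,.0736,.12),(400,300))):
    u,v=proj(cam(n),p).astype(int); o[y:y+300,x:x+400]=cv2.resize(load(n+'7')[v-30:v+30,u-40:u+40],(400,300),interpolation=cv2.INTER_CUBIC); print(n,u,v,proj(cam(n),p))
cv2.imwrite('pics/z7.png',o)
E
```

```text
14.95 [ 0.61647777 -0.05613732  0.09221589] [[-0.0348  0.9994  0.0013]
 [ 0.9994  0.0348 -0.    ]] [ 0.0001 -0.0031 -0.0007  0.0016  0.0006 -0.0002  0.0019] 0.013881747109528367
side 313 177 [313.27928332 177.18453909]
side 248 171 [248.86451195 171.10633417]
scene 320 176 [320.89371616 176.3463644 ]
scene 273 144 [273.86770852 144.542718  ]
```

View pics/z7.png

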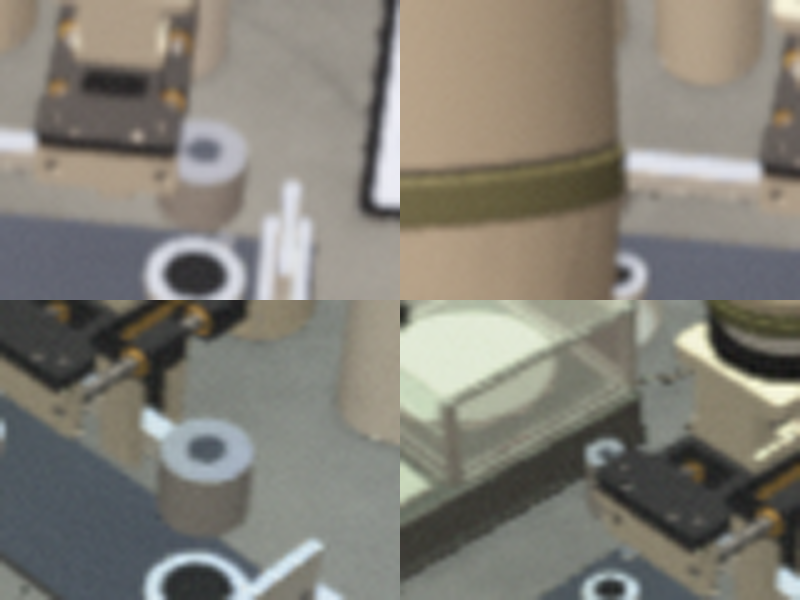

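Hub top at side (314.0,177.0) and scene (321.4,176.0), eye top at scene (274,144.4). All three are within 1 px of where they should be for 6 cm above the seats, and level. I'll trim 1 mm in −x, let it settle, and hand in.

Call:
servo_tool:
  targets:
    - [[0, -0.002, 0, 0, 0, 0], [0, -0.002, 0, 0, 0, 0], [0, -0.002, 0, 0, 0, 0], [0, -0.002, 0, 0, 0, 0], [0, -0.002, 0, 0, 0, 0]]

```text
t: 15.6
ee_pos: [0.615, -0.0561, 0.0915]
ee_rot: [0.695, 0.719, 0.0, 0.0]
wrist_force: [0.2, -0.3, -6.4]
gripper_width: 0.0136
gripper_force: 40.0
```

```bash
python3 - <<'E'
from h import *
s=manip.state(); print(s['t'],s['ee_pos'],s['gripper_width'],s['wrist_force'],abs(s['qvel']).max())
S=cam('scene');D=cam('side'); print(tri([ray(D,(314,177)),ray(S,(321.4,176))]))
print(manip.job_done())
E
```

```text
15.6 [ 0.61503693 -0.05610448  0.09151074] 0.013610366847472839 [ 0.22178822 -0.27114992 -6.41485394] 0.0024791717727725166
(array([ 0.61594888, -0.10323324,  0.12215453]), [np.float64(0.0004720265549765846), np.float64(0.0004720265549766412)])
the job is handed in; nothing more can be done
None
```

I handed the job in at 15.6 s: the stop plate is fully home in the slot and released, and the lever is held level and still about 6 cm above its seats; the cork, spray bottle and tape roll were never touched.

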